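# Burner off, wok lid onto its sloped rest

## Task

The burner was left on with the wok lid lying on its grate. Turn the burner knob clockwise to off, then lift the lid by its black knob and set it down knob-up on the two sloped rails of the lid rest, its lower edge at the two red stops, and let go. Leave the other things on the counter where they are.

Things in the scene. Friction and masses are not known exactly. Their poses are not given: they have to be found in the camera images.
- hob: Fixed single-burner hob: black plate 270 (x) x 300 (y) mm, deck 14.5 mm high; origin at the centre of its underside. In its frame the burner axis is at x +30, y +45 mm, with four black grate arms (top 45 mm above the counter, reaching 92 mm from that axis); the burner knob's axis is at x -75, y -100 mm.
- burner_knob (a joint): Black burner knob, 60 mm across, on the hob, vertical axis. 0 is full flame; the value grows clockwise seen from above to the end stop at 1.40 rad, off; starts at 0.1 to 0.5. Its raised bar lies along the hob's x axis at 0, so the bar's yaw is the hob's yaw minus this value; at off it lines up with two red dots on the deck. Stays where left.
- burner_knob_grip (a point): Point on the burner knob's axis at the height to grip its raised bar, 51.5 mm above the counter. The bar is 57 mm long, 14 mm thick and stands 30 mm above the knob's disc, its top 7 mm above this point; the fingers close across it. Turns with the knob: x runs along the bar.
- wok_lid: Loose round aluminium wok lid, 190 mm diameter, 0.22 to 0.45 kg, flat underside, rim 6 mm thick, dome rising to 33 mm; on top a black cylindrical knob, 32 mm diameter, from 41 to 71 mm above the underside (18 mm stem below). Origin: centre of the underside; z up through the knob. Starts level on the hob's grate, underside 45 mm above the counter.
- lid_rest: Fixed lid rest: wooden base 170 x 150 x 8 mm carrying four steel legs and the sloped cradle. Origin: centre of its underside; its x axis points horizontally towards the high end of the slope.
- cradle: Sloped top of the lid rest: two steel rails, 12 mm wide, 185 mm long, centres at y +50 and -50 mm, sloping 0.40 rad, each with a red stop at its low end (face at x -85.5 mm, 24 mm tall). Origin: the lid's underside centre belongs here (105 mm above the counter, level with the rail tops, lid 1 mm off both stops); x runs up the slope, z normal to it, up.
- amber_bottle: Bystander: closed amber glass bottle, 60 mm diameter, 190 mm tall, standing; origin under its centre.
- garlic_crusher: Bystander: yellow plastic garlic crusher, about 165 x 70 x 33 mm, lying flat; origin near its middle, underneath.
- silicone_brush: Bystander: hard red silicone brush with a wooden handle, 205 mm long along its x axis, 18 mm high, lying flat between hob and lid rest; origin near its middle, underneath.
- coaster_set: Bystander: stack of round wooden coasters on a dark base (one piece), 104 mm diameter, 49 mm high; origin under its centre.
- mug: Bystander: blue mug, 80 mm diameter, 90 mm tall, handle to its +y; origin under its centre.
- salt_jar: Bystander: glass jar with red lid, 72 mm diameter, 100 mm tall; origin under its centre.

How it is judged:
By the outcome, as a careful person would: the job done as asked, in the order asked, and still so for the second after the job is handed in, with the robot touching nothing.
It also fails if it takes over 48 s, if anything falls off the work surface, if the arm or the gripper's body presses on something with over 40 N, if the wrist force passes 120 N, or if a joint passes its speed limit or range.

## Robot

A 6-joint arm with a two-finger parallel gripper is mounted at the origin on the work surface. World frame = base frame: x ahead of the robot, y to its left, z up, the work surface at z = 0. Lengths are in mm, angles in degrees, forces in N, time in s.
With the tool pointing down it reaches from about 325 to 1000 mm from the base axis. Payload 5.1 kg.
Tool frame: the origin (TCP) lies on the mounting face of the last link; the fingertips stand 173 mm ahead of it and the grasp point (between the pads) lies 155 mm ahead of it; z points along the fingers, y is the line along which they close (so a half turn about z gives the same grasp; the last joint's range is limited). The gripper opens to 85 mm and grips with 20 to 120 N. Pads are 22 mm wide; open, the fingers measure 114 mm over their backs; the gripper's body (76 mm by 85 mm) begins 54 mm behind the grasp point. The pads swing forward as they close: fully open they stand 13 mm farther back than shut.
Start: joints at [59.324, 7.093, 94.555, -0, 78.352, -4.733], TCP at [284.384, 584.476, 404.722] pointing down, gripper open.
Joint ranges: [-149.61, 149.61], [-58.7, 133.49], [1.44, 155.28], [-77.14, 257.14], [18.33, 153.61], [-166.67, 166.67]. Speed limits (degrees/s): [147.25, 147.25, 180, 180, 180, 180].

## Interface

Orientations are given as a 3x3 rotation matrix whose columns are the frame's x, y, z axes.
In Python, from station import arm gives the robot as it stands. The module is installed in compiled form; this text tells all that it offers.
- The arm moves only by the tool move_arm, never from a script. Its argument "rows" is a list of rows, each a list of 5 numbers: the closure, from -1 (fully open) to 1 (shut), then the shift along the tool's x, y, z in mm, then the turn about the tool's z in rad. In form: [[fingers, dx, dy, dz, spin], ...]. A call has 1 to 20 rows; each row is the pose to reach, as a shift and turn from the pose commanded when the call began, along the tool's axes at that moment; what a row does not reach only later rows make up. A row lasts 1/12 s, in which the tool goes at most 41.7 mm and 7.16 degrees, less where a joint would pass 70% of its speed; a pose out of reach is approached as far as the arm can. A call with a gripper value outside its range is refused whole. The fingers move at their own pace and stop on an object; "grip_force" is the grip in N (left out, the last holds). Time passes only in rows, so rows that repeat a pose let the fingers close. It gives the time, the measured TCP pose, the force, the opening and the grip force at its end, in the units of the state.
- arm.state(): the state, without advancing time (a new reading comes with each control period).
- arm.read_camera(name): name is "side" or "top"; returns a dict with "img" (400x640x3 uint8, red, green, blue), "K" (3x3 intrinsics, pixels), "dist" ([k1, k2, p1, p2, k3] as OpenCV has them; the pictures are not rectified), "rvec" (rotation vector, rad) and "tvec" (3), from world to camera coordinates, as OpenCV has them. Camera axes: x right, y down, z forward; pixel columns grow to the right and rows downward; lengths in mm; the calibration is good to about 2 mm. A picture is of the moment at which its call begins. There is no depth.
- arm.job_done(): hands the job in; it is judged then, once.
Trained networks look in the newest picture that a camera, given by its name, has taken for a name from the list of things; names that differ only in an ending like _2 or _b are one class to them, and where a whole thing is asked for, a point or a joint stands for the part that bears it (a point fixed in the world has none). Each returns a list of dicts, best first, with "confidence" (0 to 1); they miss things now and then, are a little off and sometimes report something else, mostly with a low value. They report only what shows in the picture. A call takes as long as a camera call.
- arm.look_for(name, camera): "rect" ([left, top, right, bottom] in pixels, round what is visible of it).
The state is a dict: "t": time; "joint_pos": joint angles; "joint_velocities": joint speeds; "effort": joint torques, N m; "ee_pos": TCP position; "tool_rot": TCP orientation; "wrist_force": force on the tool from outside, world axes, zero at the start; "moment": the same for the moment, N m; "grip_width": finger opening in mm; "grasp_force": force on a finger pad.
Only numpy, scipy, OpenCV 4.12 (cv2) and the standard library are available. Lean on these libraries where they do the work, as an engineer would, in place of code of your own. Each camera call takes 0.05 s, during which the arm holds its last target. There are 200 camera calls.

## Working session

There is one attempt and no reset: what is moved stays moved. The work goes in short steps, Python scripts to look and compute and a tool call to move; the robot and the scene stay as the last step left them, time stands still between calls to the robot, and variables do not carry over. Pictures are saved under pics/ and viewed, at most 10 in all, crops included, and the job is handed in when it is done.

Besides the shell and the picture viewer there is one more tool, called after "Call:" as a command line: name --pt "numbers of a row" for each row, then --argument value for the rest. move_arm: Moves the arm, as the interface text tells. Its arguments: {"type":"object","properties":{"rows":{"type":"array","items":{"type":"array","items":{"type":"number"}}},"grip_force":{"type":"number"}},"required":["rows"]}

```bash
mkdir -p pics; cat > h.py <<'E'
import numpy as np, cv2
from station import arm
def cam(n): return arm.read_camera(n)
def save(c,f): cv2.imwrite('pics/'+f,c['img'][:,:,::-1])
def proj(c,P):
    return cv2.projectPoints(np.array(P,float).reshape(-1,3),np.array(c['rvec'],float),np.array(c['tvec'],float),np.array(c['K'],float),np.array(c['dist'],float))[0].reshape(-1,2)
def back(c,uv,z):
    n=cv2.undistortPoints(np.array(uv,float).reshape(-1,1,2),np.array(c['K'],float),np.array(c['dist'],float)).reshape(-1,2)
    R=cv2.Rodrigues(np.array(c['rvec'],float))[0];t=np.array(c['tvec'],float).ravel()
    o=-R.T@t;d=np.c_[n,np.ones(len(n))]@R
    return o+d*((z-o[2])/d[:,2])[:,None]
E
python3 - <<'E'
from h import *
for n in ['top','side']:
    c=cam(n);save(c,n+'1.png')
    R=cv2.Rodrigues(np.array(c['rvec'],float))[0]; print(n,-R.T@np.array(c['tvec']).ravel())
    for o in ['hob','burner_knob','wok_lid','lid_rest','cradle','amber_bottle','garlic_crusher','silicone_brush','coaster_set','mug','salt_jar']:
        for d in arm.look_for(o,n)[:2]: print(o,np.round(d['rect']),round(d['confidence'],2))
s=arm.state();print(np.round(s['tool_rot'],3),s['t'])
E
```

```text
top [ 405.07097396  -16.13338702 1705.74008912]
hob [200. 185. 291. 271.] 0.69
burner_knob [227. 145. 259. 174.] 0.68
burner_knob [268. 237. 283. 257.] 0.51
wok_lid [204. 192. 262. 246.] 0.61
lid_rest [344. 201. 386. 260.] 0.79
cradle [349. 203. 386. 259.] 0.67
amber_bottle [143. 194. 173. 214.] 0.88
garlic_crusher [281. 144. 332. 160.] 0.9
silicone_brush [293. 228. 309. 294.] 0.92
coaster_set [431. 202. 464. 232.] 0.73
mug [229. 141. 257. 176.] 0.98
salt_jar [343. 143. 369. 170.] 0.75
side [ -73.77331725 -745.14217867  732.47790405]
hob [210. 189. 329. 246.] 0.93
burner_knob [263. 213. 276. 232.] 0.68
burner_knob [396. 199. 423. 238.] 0.65
wok_lid [235. 170. 295. 201.] 0.72
lid_rest [314. 210. 394. 307.] 0.7
cradle [313. 208. 400. 280.] 0.71
amber_bottle [231. 123. 248. 175.] 0.9
amber_bottle [317. 210. 397. 306.] 0.56
garlic_crusher [259. 215. 280. 232.] 0.42
silicone_brush [245. 229. 301. 268.] 0.78
silicone_brush [396. 199. 420. 239.] 0.46
coaster_set [434. 296. 480. 344.] 0.55
mug [298. 157. 334. 192.] 0.7
salt_jar [395. 200. 420. 240.] 0.6
[[-0.899  0.437  0.   ]
 [ 0.437  0.899  0.   ]
 [-0.     0.    -1.   ]] 1.2
```

View pics/top1.png

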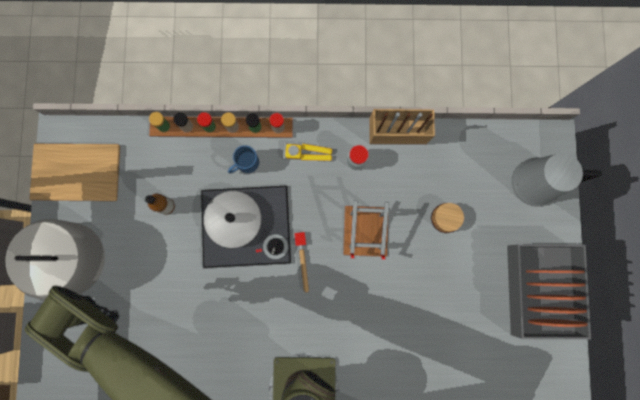

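View pics/side1.png

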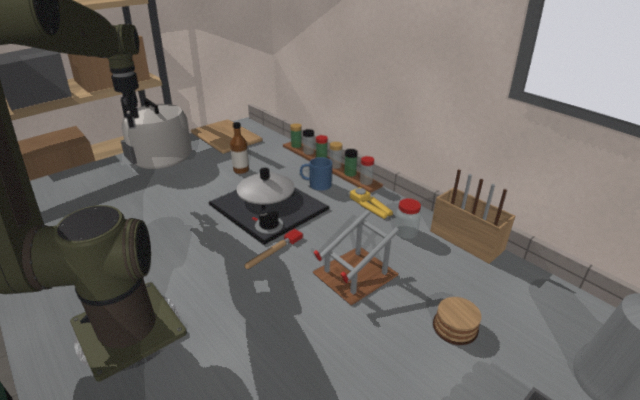

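The top view shows the hob at (247,227), lid at (232,218), burner knob at (275,246), brush at (303,262), and rest at (366,230) with its red stops at the bottom (353,256) and (384,257). I need enlarged crops for accuracy.

```bash
python3 - <<'E'
import cv2
a=cv2.imread('pics/top1.png')[180:280,195:315];cv2.imwrite('pics/ta.png',cv2.resize(a,None,fx=6,fy=6,interpolation=cv2.INTER_CUBIC)[:600])
b=cv2.imread('pics/top1.png')[195:265,335:395];b=cv2.resize(b,None,fx=6,fy=6,interpolation=cv2.INTER_CUBIC)
s=cv2.imread('pics/side1.png')[203:303,308:378+30];s=cv2.resize(s,None,fx=4.4,fy=4.4,interpolation=cv2.INTER_CUBIC)
cv2.imwrite('pics/tb.png',cv2.hconcat([b[:420],cv2.resize(s,(440,440))[:420]]))
E
```

```text
(no output)
```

View pics/ta.png

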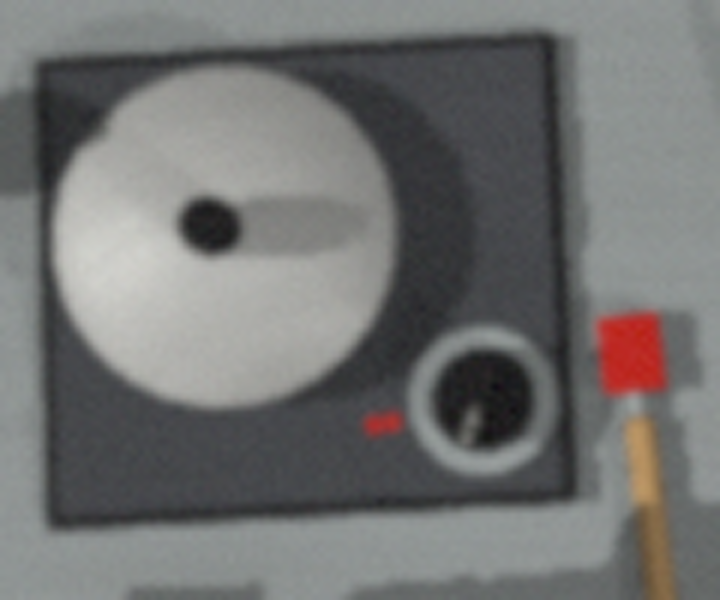

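View pics/tb.png

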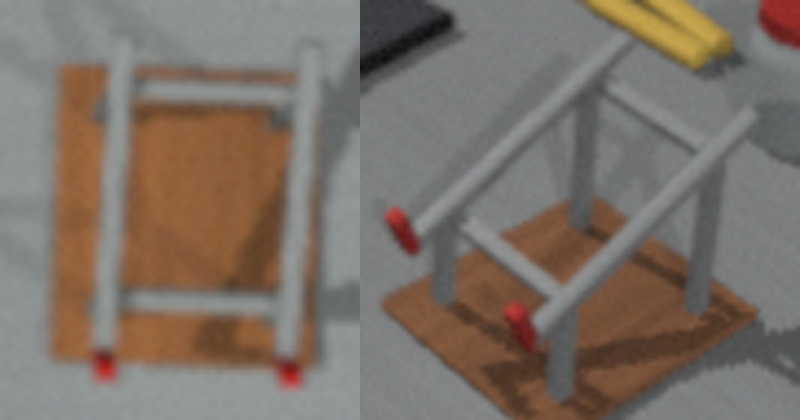

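The crops give, in ta.png: hob corners (38,63), (552,38), (575,497), (52,526), lid knob (210,226), burner knob (483,400) with its pointer at (467,430). In tb.png the rail tops end at (120,42) and (311,45), with the red stops at (105,365) and (289,373). Next step is fitting poses.

```bash
cat > fit.py <<'E'
from h import *
from scipy.optimize import least_squares
T=cam('top');S=cam('side')
up=lambda p,s,o:(np.array(p,float)+.5)/s-.5+np.array(o)
A=lambda p:up(p,6,(195,180)); B=lambda p:up(p,6,(335,195)); C=lambda p:up(np.array(p)-[360,0],4.4,(308,203))
def wp(q,P):
    c,s=np.cos(q[2]),np.sin(q[2]);P=np.array(P,float)
    return np.c_[P[:,0]*c-P[:,1]*s+q[0],P[:,0]*s+P[:,1]*c+q[1],P[:,2]]
hp=[[135,150,14.5],[135,-150,14.5],[-135,-150,14.5],[-135,150,14.5]]
hu=A([[38,63],[552,38],[575,497],[52,526]])
r=least_squares(lambda q:(proj(T,wp(q,hp))-hu).ravel(),[550,200,0]);h=r.x
print('hob',h,'rms',np.sqrt(np.mean(r.fun**2)))
print('lid/knob from hob',wp(h,[[30,45,0],[-75,-100,0]]))
print('lidknob top',back(T,A([[210,226]]),116),'rim',back(T,A([[225,237]]),49))
print('bknob top z14.5/20/28',[back(T,A([[483,400]]),z)[0] for z in(14.5,20,28)])
a=.4;cr=lambda x,y,z:[x*np.cos(a)-z*np.sin(a),y,105+x*np.sin(a)+z*np.cos(a)]
def red(c,x0,y0,x1,y1):
    i=c['img'][y0:y1,x0:x1].astype(int);m=((i[:,:,0]-np.maximum(i[:,:,1],i[:,:,2]))>70).astype(np.uint8)
    n,l,st,ce=cv2.connectedComponentsWithStats(m);k=1+np.argsort(-st[1:,4])[:2];k=sorted(k,key=lambda j:ce[j][0]);print(st[k]);return np.array([ce[j]+[x0,y0] for j in k])
rt=red(T,335,240,400,265);rs=red(S,308,240,352,290);print(rt,rs)
cp=[cr(99.5,50,-1),cr(99.5,-50,-1),cr(-90,50,12),cr(-90,-50,12)]
tu=np.r_[B([[120,42],[311,45]]),rt]; su=np.r_[C([[630,40],[752,112]]),rs]
for w in((1,0),(0,1),(1,1)):
    r=least_squares(lambda q:np.r_[w[0]*(proj(T,wp(q,cp))-tu).ravel(),w[1]*(proj(S,wp(q,cp))-su).ravel()],[500,-150,0]);print('cradle',w,r.x,np.round(r.fun,1))
# overlay knob model
k=wp(h,[[-75,-100,0]])[0]
def ov(c,f,n):
    v0=proj(c,[[k[0],k[1],45]])[0];o=(v0-[22,20]).astype(int);im=cv2.resize(np.ascontiguousarray(c['img'][o[1]:o[1]+40,o[0]:o[0]+44,::-1]),None,fx=9,fy=9,interpolation=cv2.INTER_CUBIC);raw=im.copy()
    for v,col in((.1,(0,0,255)),(.3,(0,255,0)),(.5,(255,0,0))):
        q=[k[0],k[1],h[2]-v];p=proj(c,wp(q,[[28.5,7,58.5],[28.5,-7,58.5],[-28.5,-7,58.5],[-28.5,7,58.5]]));p=((p-o+.5)*9-.5).astype(int)
        cv2.polylines(im,[p.reshape(-1,1,2)],True,col,1)
    return cv2.hconcat([raw,im])
im=cv2.vconcat([ov(T,'',0),ov(S,'',0)]);cv2.imwrite('pics/knob.png',cv2.resize(im,None,fx=.83,fy=.83))
E
python3 fit.py
```

```text
hob [5.39068072e+02 2.06141428e+02 6.29661061e-02] rms 0.9797202116582163
lid/knob from hob [[566.17701797 252.93998615   0.        ]
 [470.50915109 101.6202609    0.        ]]
lidknob top [[558.66172158 243.93616583 116.        ]] rim [[559.05713069 246.36489505  49.        ]]
bknob top z14.5/20/28 [array([471.16313587, 103.54843319,  14.5       ]), array([470.94820075, 103.15922174,  20.        ]), array([470.63556785, 102.59309599,  28.        ])]
[[16 15  3  3  9]
 [47 16  3  3  9]]
[[ 6 11  6  8 20]
 [33 32  6  9 26]]
[[352. 256.]
 [383. 257.]] [[316.55       253.65      ]
 [343.73076923 274.96153846]]
cradle (1, 0) [ 5.21194173e+02 -2.03534920e+02 -1.95192534e-02] [ 0.2 -1.5 -0.1 -1.1  0.1  1.4 -0.1  1.3 -0.  -0.   0.  -0.  -0.   0.
 -0.   0. ]
cradle (0, 1) [ 5.19563150e+02 -2.06635378e+02 -4.13519729e-02] [ 0.  -0.   0.  -0.   0.   0.   0.   0.   0.8 -2.8  1.6 -1.5 -0.9  1.1
 -1.3  1.8]
cradle (1, 1) [ 5.20758885e+02 -2.04943868e+02 -3.08281228e-02] [ 0.9 -1.5  0.6 -0.8  0.2  1.3  0.   1.6  0.2 -3.3  1.2 -2.2 -0.9  0.8
 -1.   1.3]
```

View pics/knob.png

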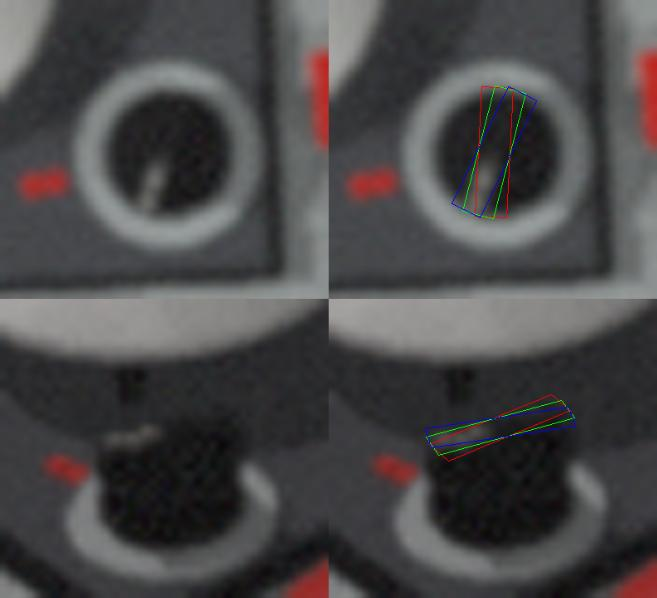

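The pointer mark runs from (155,165) to (150,205) in the top crop and fits a knob value of about 0.35. The cradle residuals suggest the rails end at ±92.5, so I'll refit with that and check the lid from the side.

```bash
sed -i 's/99\.5/92.5/g; s/cr(-90/cr(-89/g' fit.py; cat >> fit.py <<'E'
print('----')
i=S['img'][160:205,230:300].astype(int).sum(2);m=(i<150).astype(np.uint8);n,l,st,ce=cv2.connectedComponentsWithStats(m)
for j in range(1,n):
    if st[j,4]>15: print(st[j],ce[j]+[230,160])
print('side proj knob centre z101',proj(S,[[559,245,101],[566,253,101],[471,103,14.5]]))
s=arm.state();R=np.array(s['tool_rot']);p=np.array(s['ee_pos']);print(p,R.T@(np.array([471,103,206.5])-p),np.degrees(np.arctan2(R[1,0],R[0,0])))
E
python3 fit.py | grep -A99 -e cradle
```

```text
cradle (1, 0) [ 5.24169021e+02 -2.03732676e+02 -2.05822463e-02] [ 0.1 -0.3 -0.2  0.1  0.2  0.2 -0.1  0.1 -0.  -0.  -0.  -0.  -0.  -0.
  0.   0. ]
cradle (0, 1) [ 5.22422218e+02 -2.06492643e+02 -4.87042973e-02] [ 0.  -0.   0.   0.   0.   0.   0.   0.  -0.1 -1.4  0.5  0.1 -0.  -0.1
 -0.3  1. ]
cradle (1, 1) [ 5.23627465e+02 -2.04941778e+02 -3.53864489e-02] [ 0.9 -0.4  0.6  0.5  0.1  0.1 -0.1  0.5 -0.7 -1.9  0.1 -0.7  0.  -0.3
  0.1  0.5]
----
[30  8  9 12 89] [264.33707865 173.42696629]
[ 41  30  29  15 183] [290.96174863 199.58469945]
side proj knob centre z101 [[264.82567898 172.85549445]
 [265.21066895 171.29179546]
 [269.31676828 224.69805142]]
[284.37751115 584.47869985 404.70081652] [-378.46864128 -351.29247964  198.21285715] 154.05461770632297
```

Call:
move_arm --pt "-1 -378 -351 0 -0.167" --pt "-1 -378 -351 0 -0.167" --pt "-1 -378 -351 0 -0.167" --pt "-1 -378 -351 0 -0.167" --pt "-1 -378 -351 0 -0.167" --pt "-1 -378 -351 0 -0.167" --pt "-1 -378 -351 0 -0.167" --pt "-1 -378 -351 0 -0.167" --pt "-1 -378 -351 0 -0.167" --pt "-1 -378 -351 0 -0.167" --pt "-1 -378 -351 0 -0.167" --pt "-1 -378 -351 0 -0.167" --pt "-1 -378 -351 0 -0.167" --pt "-1 -378 -351 0 -0.167" --pt "-1 -378 -351 80 -0.167" --pt "-1 -378 -351 120 -0.167" --pt "-1 -378 -351 140 -0.167" --pt "-1 -378 -351 140 -0.167" --grip_force 40

```text
t: 2.9
ee_pos: [467.8, 104.0, 258.5]
tool_rot: [[-0.96, 0.281, -0.009], [0.281, 0.96, -0.001], [0.009, -0.003, -1.0]]
wrist_force: [-0.8, 0.5, -1.6]
grip_width: 85.3
grasp_force: 0.0
```

```bash
python3 - <<'E'
from h import *
im=[]
for n in('top','side'):
    c=cam(n);v=proj(c,[[471,103,60]])[0].astype(int);im.append(cv2.resize(np.ascontiguousarray(c['img'][v[1]-35:v[1]+25,v[0]-30:v[0]+30,::-1]),None,fx=6.5,fy=6.5,interpolation=cv2.INTER_CUBIC))
cv2.imwrite('pics/ap.png',cv2.hconcat(im))
s=arm.state();print(s['t'],np.round(s['ee_pos'],1),np.round(s['joint_pos'],1))
E
```

```text
3.0 [468.6 104.1 260.4] [  6.1  -6.7 123.    0.   64.2 -67.6]
```

View pics/ap.png

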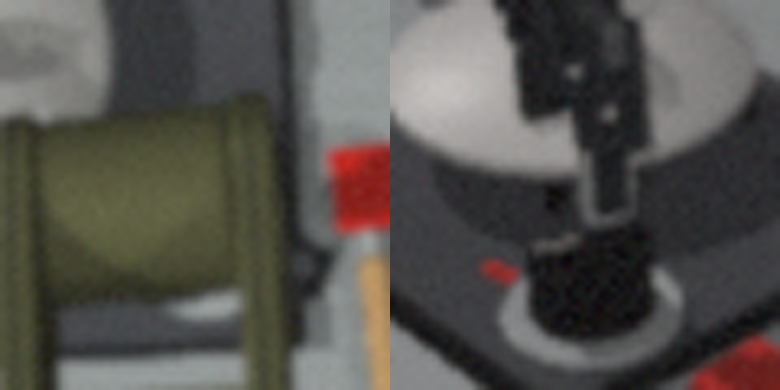

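The arm occludes the top view. In the side crop the near finger at (605,190) stands over the knob bar at (590,260), so I descend and close.

Call:
move_arm --pt "-1 0 0 20 0" --pt "-1 0 0 40 0" --pt "-1 0 0 52 0" --pt "-1 0 0 58 0" --pt "-1 0 0 58 0" --pt "-1 0 0 58 0" --pt "1 0 0 58 0" --pt "1 0 0 58 0" --pt "1 0 0 58 0" --pt "1 0 0 58 0" --pt "1 0 0 58 0" --pt "1 0 0 58 0" --pt "1 0 0 58 0" --pt "1 0 0 58 0" --pt "1 0 0 58 0" --pt "1 0 0 58 0" --grip_force 40

```text
t: 4.33
ee_pos: [470.7, 102.1, 207.3]
tool_rot: [[-0.96, 0.281, -0.002], [0.281, 0.96, -0.005], [0.0, -0.005, -1.0]]
wrist_force: [-4.2, -10.8, 8.1]
grip_width: 13.7
grasp_force: 42.7
```

Call:
move_arm --pt "1 0 -1 0 0.1" --pt "1 0 -1 0 0.2" --pt "1 0 -1 0 0.3" --pt "1 0 -1 0 0.4" --pt "1 0 -1 0 0.5" --pt "1 0 -1 0 0.6" --pt "1 0 -1 0 0.7" --pt "1 0 -1 0 0.8" --pt "1 0 -1 0 0.87" --pt "1 0 -1 0 0.94" --pt "1 0 -1 0 1.0" --pt "1 0 -1 0 1.04" --pt "1 0 -1 0 1.04" --pt "1 0 -1 0 1.04" --grip_force 60

```text
t: 5.5
ee_pos: [469.9, 100.8, 207.3]
tool_rot: [[-0.244, 0.97, -0.005], [0.97, 0.244, -0.006], [-0.005, -0.006, -1.0]]
wrist_force: [-9.4, -12.1, 12.3]
grip_width: 12.9
grasp_force: 63.5
```

```bash
python3 - <<'E'
from h import *
s=arm.state();R=np.array(s['tool_rot']);print(np.round(s['moment'],2),np.round(s['wrist_force'],1),np.arctan2(R[1,0],R[0,0]),np.round(s['joint_pos'],1),np.round(s['effort'],2))
E
```

```text
[-2.13  1.3  -0.  ] [ -9.4 -12.1  12.3] 1.8173063244671148 [  5.8  -2.  124.6  -0.4  57.7  -8.1] [ 5.160e+00 -2.494e+01 -3.089e+01  2.610e+00 -2.500e+00  1.000e-02]
```

Call:
move_arm --pt "1 -1 -1 -1 0.03" --pt "1 -1 -1 -1 0.06" --pt "1 -1 -1 -1 0.09" --pt "1 -1 -1 -1 0.12" --pt "1 -1 -1 -1 0.12" --pt "1 -1 -1 -1 0.12"

```text
t: 6.0
ee_pos: [469.2, 100.6, 207.5]
tool_rot: [[-0.135, 0.991, -0.002], [0.991, 0.135, -0.006], [-0.006, -0.003, -1.0]]
wrist_force: [-3.1, -5.0, 1.8]
grip_width: 12.9
grasp_force: 98.2
```

```bash
python3 - <<'E'
from h import *
s=arm.state();R=np.array(s['tool_rot']);print(np.round(s['moment'],2),np.round(s['wrist_force'],1),np.arctan2(R[1,0],R[0,0]),np.round(s['ee_pos'],1))
E
```

```text
[-1.    0.34  2.62] [-3.1 -5.   1.8] 1.7064948267645095 [469.2 100.6 207.5]
```

The end stop is felt (2.6 N m). I release, rise and go over the lid.

Call:
move_arm --pt "-1 0 0 0 0" --pt "-1 0 0 0 0" --pt "-1 0 0 0 0" --pt "-1 0 0 0 0" --pt "-1 0 0 0 0" --pt "-1 0 0 -30 0" --pt "-1 0 0 -70 0" --pt "-1 0 0 -110 0" --pt "-1 0 0 -115 -0.1" --pt "-1 132 107 -115 -1.417" --pt "-1 132 107 -115 -1.417" --pt "-1 132 107 -115 -1.417" --pt "-1 132 107 -115 -1.417" --pt "-1 132 107 -115 -1.417" --pt "-1 132 107 -115 -1.417" --pt "-1 132 107 -115 -1.417" --pt "-1 132 107 -115 -1.417" --pt "-1 132 107 -115 -1.417" --pt "-1 132 107 -115 -1.417" --pt "-1 132 107 -115 -1.417" --grip_force 60

```text
t: 7.67
ee_pos: [559.5, 245.7, 322.6]
tool_rot: [[-1.0, 0.024, -0.0], [0.024, 1.0, 0.0], [0.0, 0.0, -1.0]]
wrist_force: [-0.9, -0.3, 0.4]
grip_width: 85.3
grasp_force: 0.0
```

Call:
move_arm --pt "-1 0 0 0 0" --pt "-1 0 0 0 0" --pt "-1 0 0 0 0" --pt "-1 0 0 0 0"

```text
t: 8.0
ee_pos: [559.4, 245.6, 322.7]
tool_rot: [[-1.0, 0.03, -0.0], [0.03, 1.0, 0.0], [0.0, 0.0, -1.0]]
wrist_force: [-0.6, -0.3, 0.2]
grip_width: 85.3
grasp_force: 0.0
```

```bash
cat > look.py <<'E'
from h import *
import sys
im=[]
X=[float(a) for a in sys.argv[2:5]];f=float(sys.argv[5]);w=int(195/f)
for n in('top','side'):
    c=cam(n);v=proj(c,[X])[0].astype(int);im.append(cv2.resize(np.ascontiguousarray(c['img'][v[1]-w:v[1]+w,v[0]-w:v[0]+w,::-1]),(390,390),interpolation=cv2.INTER_CUBIC))
cv2.imwrite('pics/'+sys.argv[1],cv2.hconcat(im))
s=arm.state();R=np.array(s['tool_rot']);print(s['t'],np.round(s['ee_pos'],1),np.round(R,3),np.arctan2(R[1,0],R[0,0]),np.round(s['joint_pos'],1),np.round(s['wrist_force'],1))
E
python3 look.py k2.png 500 150 40 4
```

```text
8.1 [559.4 245.6 322.7] [[-1.    0.03  0.  ]
 [ 0.03  1.    0.  ]
 [-0.    0.   -1.  ]] 3.1120516077047506 [ 18.7   5.9 104.    0.   70.1 -69.6] [-0.4  0.1 -0.1]
```

View pics/k2.png

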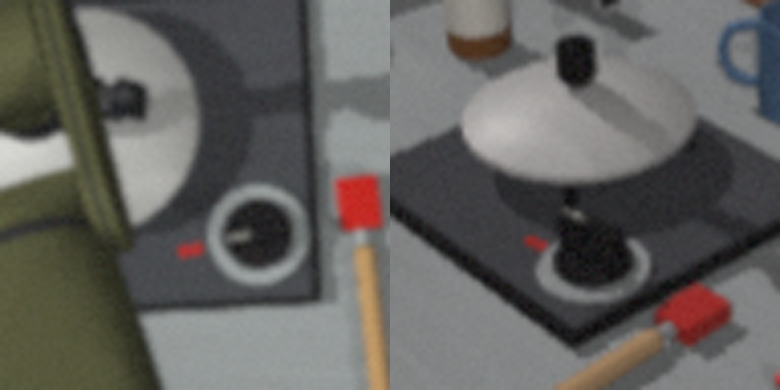

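The knob's pointer at (238,238) now lines up with the red dots at (190,250), so the burner is off. Next I grasp the lid knob.

Call:
move_arm --pt "-1 0 0 30 0" --pt "-1 0 0 50 0" --pt "-1 0 0 62 0" --pt "-1 0 0 66 0" --pt "-1 0 0 66 0" --pt "-1 0 0 66 0" --pt "1 0 0 66 0" --pt "1 0 0 66 0" --pt "1 0 0 66 0" --pt "1 0 0 66 0" --pt "1 0 0 66 0" --pt "1 0 0 66 0" --pt "1 0 0 66 0" --pt "1 0 0 66 0" --pt "1 0 0 66 0" --grip_force 50

```text
t: 9.35
ee_pos: [559.8, 245.7, 257.6]
tool_rot: [[-1.0, 0.029, 0.001], [0.029, 1.0, 0.0], [-0.001, 0.0, -1.0]]
wrist_force: [-1.3, -0.8, 5.2]
grip_width: 30.6
grasp_force: 50.0
```

Call:
move_arm --pt "1 0 0 -5 0" --pt "1 0 0 -15 0" --pt "1 0 0 -40 0" --pt "1 0 0 -75 0" --pt "1 0 0 -105 0" --pt "1 0 0 -125 0" --pt "1 0 0 -130 0" --pt "1 0 0 -130 0" --pt "1 0 0 -130 0"

```text
t: 10.1
ee_pos: [559.0, 245.5, 385.1]
tool_rot: [[-1.0, 0.029, -0.002], [0.029, 1.0, -0.001], [0.002, -0.001, -1.0]]
wrist_force: [-0.9, 0.1, -2.6]
grip_width: 30.9
grasp_force: 50.0
```

Call:
move_arm --pt "1 1 -10 0 0" --pt "1 2 -30 0 0" --pt "1 4 -60 0 0" --pt "1 6 -95 0 0" --pt "1 8 -130 0 0" --pt "1 10 -165 0 0" --pt "1 12 -200 0 0" --pt "1 14 -235 0 0" --pt "1 16 -270 0 0" --pt "1 18 -305 0 0" --pt "1 20 -340 0 0" --pt "1 21 -370 0 0" --pt "1 22 -400 0 0" --pt "1 23 -422 0 0" --pt "1 24 -438 0 0" --pt "1 25 -448 0 0" --pt "1 25 -451 0 0" --pt "1 25 -451 0 0" --pt "1 25 -451 0 0" --pt "1 25 -451 0 0"

```text
t: 11.77
ee_pos: [521.5, -203.6, 386.3]
tool_rot: [[-1.0, 0.028, -0.001], [0.028, 1.0, 0.001], [0.001, 0.001, -1.0]]
wrist_force: [-0.4, 0.3, -2.5]
grip_width: 30.6
grasp_force: 50.2
```

```bash
python3 look.py l1.png 521 -205 150 3.5
```

```text
11.8667 [ 521.6 -203.6  386.7] [[-1.     0.027 -0.   ]
 [ 0.027  1.     0.   ]
 [ 0.     0.    -1.   ]] 3.1141844217816432 [ -26.8   -3.6  107.3    0.    76.4 -115.2] [-0.5 -0.5 -2.9]
```

View pics/l1.png

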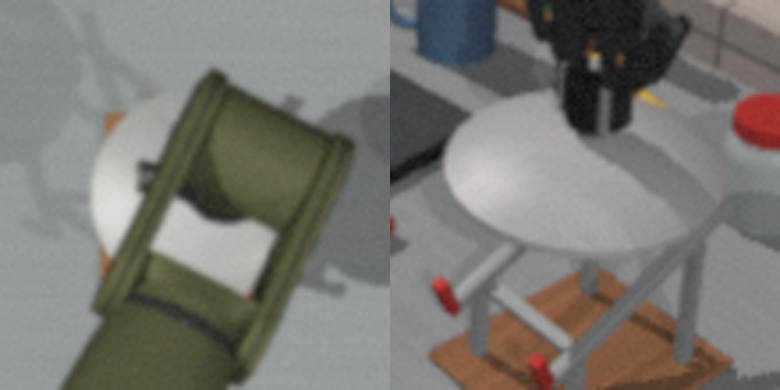

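The lid hangs level over the rest, with the red stops at (445,297) and (540,368) on its low side. I'll lower it to first contact with a light grip so it can pivot in the pads.

Call:
move_arm --pt "1 0 -1 12 0" --pt "1 0 -1 24 0" --pt "1 0 -1 30 0" --pt "1 0 -1 33 0" --pt "1 0 -1 33 0" --grip_force 25

```text
t: 12.28
ee_pos: [521.0, -205.2, 351.7]
tool_rot: [[-1.0, 0.029, -0.003], [0.029, 1.0, 0.002], [0.003, 0.001, -1.0]]
wrist_force: [-0.3, -0.5, -2.6]
grip_width: 30.7
grasp_force: 50.2
```

Call:
move_arm --pt "1 1 0 3 0" --pt "1 3 0 6 0" --pt "1 5 0 9 0" --pt "1 6 0 12 0" --pt "1 6 0 12 0"

```text
t: 12.7
ee_pos: [515.3, -205.5, 342.8]
tool_rot: [[-1.0, 0.029, 0.001], [0.029, 1.0, -0.001], [-0.001, -0.001, -1.0]]
wrist_force: [-2.8, 0.3, 3.8]
grip_width: 30.9
grasp_force: 51.0
```

Call:
move_arm --pt "1 2 0 4 0" --pt "1 4 0 9 0" --pt "1 6 0 14 0" --pt "1 8 0 18 0" --pt "1 8 0 18 0" --grip_force 20

```text
t: 13.12
ee_pos: [506.8, -205.2, 323.4]
tool_rot: [[-1.0, 0.029, -0.002], [0.029, 1.0, -0.0], [0.002, -0.0, -1.0]]
wrist_force: [-4.6, -0.9, 2.9]
grip_width: 30.6
grasp_force: 50.8
```

```bash
python3 look.py l2.png 521 -205 130 3.5
```

```text
13.2167 [ 507.  -205.2  323.8] [[-1.     0.029 -0.002]
 [ 0.029  1.    -0.   ]
 [ 0.002 -0.    -1.   ]] 3.1127477686627514 [-2.770e+01 -2.200e+00  1.122e+02 -1.000e-01  7.010e+01 -1.160e+02] [-5.8 -0.5  2.5]
```

View pics/l2.png

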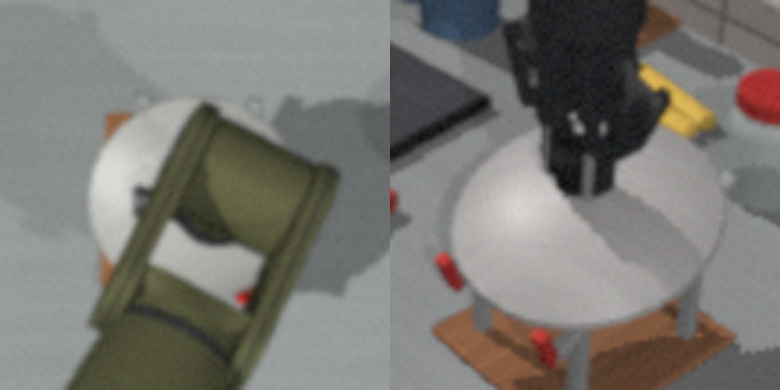

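The lid is tilting in the grip as planned, with its edge close to the stops at (447,270) and (543,347). Continuing.

Call:
move_arm --pt "1 1 0 3 0" --pt "1 2 0 6 0" --pt "1 2 0 8 0" --pt "1 2.5 0 9 0" --pt "1 2.5 0 9 0" --grip_force 20

```text
t: 13.63
ee_pos: [504.5, -205.2, 315.0]
tool_rot: [[-1.0, 0.029, -0.002], [0.029, 1.0, -0.001], [0.002, -0.001, -1.0]]
wrist_force: [-7.4, 0.1, 4.9]
grip_width: 30.3
grasp_force: 50.9
```

Call:
move_arm --pt "1 1 0 0.5 0" --pt "1 2 0 1 0" --pt "1 2 0 1 0"

```text
t: 13.88
ee_pos: [503.4, -205.1, 314.5]
tool_rot: [[-1.0, 0.029, 0.003], [0.029, 1.0, -0.001], [-0.003, -0.001, -1.0]]
wrist_force: [-0.4, -0.9, 2.7]
grip_width: 30.8
grasp_force: 50.8
```

Call:
move_arm --pt "1 1 0 0.5 0" --pt "1 1.5 0 1 0" --pt "1 1.5 0 1 0"

```text
t: 14.13
ee_pos: [502.3, -205.0, 314.0]
tool_rot: [[-1.0, 0.029, 0.004], [0.029, 1.0, -0.001], [-0.004, -0.001, -1.0]]
wrist_force: [4.1, -0.1, 4.6]
grip_width: 30.7
grasp_force: 50.8
```

```bash
python3 look.py l3.png 505 -205 110 5.5
```

```text
14.2333 [ 502.3 -205.   313.9] [[-1.     0.029  0.004]
 [ 0.029  1.    -0.001]
 [-0.004 -0.001 -1.   ]] 3.1128297902628392 [-2.790e+01 -2.300e+00  1.132e+02  1.000e-01  6.880e+01 -1.163e+02] [4.4 0.3 4.6]
```

View pics/l3.png

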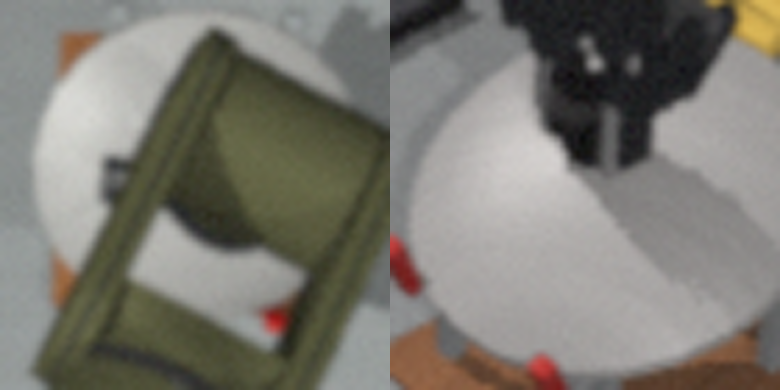

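The lid's low edge now meets both stops at (403,265) and (543,370), and the force has reversed to +x. I release and rise.

Call:
move_arm --pt "0.2 0 0 0 0" --pt "-0.4 0 0 0 0" --pt "-1 0 0 0 0" --pt "-1 0 0 0 0" --pt "-1 0 0 0 0" --pt "-1 0 0 0 0" --pt "-1 0 0 0 0" --pt "-1 0 0 -10 0" --pt "-1 0 0 -30 0" --pt "-1 0 0 -60 0" --pt "-1 0 0 -90 0" --pt "-1 0 0 -120 0" --pt "-1 0 0 -140 0" --pt "-1 0 0 -140 0" --pt "-1 40 0 -140 0" --pt "-1 80 0 -140 0" --pt "-1 80 0 -140 0"

```text
t: 15.65
ee_pos: [417.4, -201.8, 450.7]
tool_rot: [[-1.0, 0.03, -0.005], [0.03, 1.0, 0.001], [0.005, 0.001, -1.0]]
wrist_force: [1.1, -0.3, -0.9]
grip_width: 85.7
grasp_force: 0.0
```

```bash
python3 - <<'E'
from h import *
a=.4
def W(x,y,z):
    lx=x*np.cos(a)-z*np.sin(a);c,s=np.cos(-.028),np.sin(-.028)
    return [523.7+lx*c-y*s,-204.7+lx*s+y*c,105+x*np.sin(a)+z*np.cos(a)]
S=cam('side');T=cam('top')
v=proj(S,[W(0,0,56)])[0];print('expected knob',v,'top',proj(T,[W(0,0,71)])[0])
o=(v-25).astype(int);i=S['img'][o[1]:o[1]+50,o[0]:o[0]+50].astype(int).sum(2)
n,l,st,ce=cv2.connectedComponentsWithStats((i<150).astype(np.uint8))
for j in range(1,n):
    if st[j,4]>15: print(st[j],ce[j]+o)
th=np.linspace(0,2*np.pi,200);p=proj(S,[W(95*np.cos(t),95*np.sin(t),3) for t in th]);print('rim box',p.min(0),p.max(0),arm.look_for('wok_lid','side')[:2])
# model axis knob bottom/top in side
print(proj(S,[W(0,0,41),W(0,0,71)]))
for o_ in ['silicone_brush','mug','salt_jar','garlic_crusher','coaster_set','amber_bottle']: print(o_,[np.round(d['rect']) for d in arm.look_for(o_,'top')[:1]])
s=arm.state();print(s['t'],s['ee_pos'],s['wrist_force'])
E
```

```text
expected knob [351.37957661 228.67448211] top [371.37120188 236.99333439]
[ 20  19  12  15 146] [351.68493151 228.94520548]
rim box [319.67778246 211.57278315] [394.97828118 275.09988557] [{'rect': [322.0, 211.8, 395.2, 275.6], 'confidence': 0.79}]
[[352.87456608 232.42076847]
 [349.85080171 224.84438625]]
silicone_brush [array([290., 231., 310., 295.])]
mug [array([293., 232., 308., 295.])]
salt_jar [array([343., 144., 369., 170.])]
garlic_crusher [array([280., 141., 331., 160.])]
coaster_set [array([430., 202., 464., 233.])]
amber_bottle [array([143., 192., 174., 214.])]
16.1 [ 422.15935147 -202.67675643  452.65047533] [-0.58826443 -0.02167665  0.85376537]
```

```bash
python3 -c "
from station import arm
print(arm.job_done())"
```

```text
the job is handed in; nothing more can be done
None
```

The job is handed in: the burner knob is turned to its off stop, the lid lies knob-up on the sloped rails against both red stops and is released. The last camera check put the lid's knob within about half a pixel of its expected spot; the bystanders the detector found hadn't moved, but it didn't find the mug.

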